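# Snap the work torch into its charging dock

## Robot

A 6-joint arm with a two-finger parallel gripper is mounted at the origin on a cart in front of the work surface, level with it; the furniture and walls round the work are solid. World frame = base frame: x ahead of the robot, y to its left, z up, the work surface at z = 0. Lengths are in mm, angles in rad, forces in N, time in s.
With the tool pointing down it reaches from about 250 to 800 mm from the base axis. Payload 8.5 kg.
Tool frame: the origin (TCP) lies at the very end of the fingers, on their centre line; the grasp point (between the pads) lies 19 mm behind it; z points along the fingers, y is the direction in which the jaws open and shut (so a half turn about z gives the same grasp; the last joint's range is limited). The gripper opens to 85 mm and grips with 20 to 120 N. Pads are 22 mm wide; open, the fingers measure 114 mm over their backs; the gripper's body (76 mm by 85 mm) begins 54 mm behind the grasp point. The pads swing forward as they close: fully open they stand 13 mm farther back than shut.
Start: joints at [1.118, 0.238, -0.013, 1.319, 0, 1.571], TCP at [229.659, 472.055, 231.276] pointing down, gripper open.
Joint ranges: [-2.66, 2.66], [-1.03, 1.9], [-1.14, 1.46], [-1.82, 2.27], [-1.45, 1.34], [-3.14, 3.14]. Speed limits (rad/s): [2.22, 2.22, 2.79, 3.14, 3.14, 3.14].

## Interface

Orientations are given as a unit quaternion [w, x, y, z].
In Python, from station import ctrl gives the robot as it stands.
- The arm moves only by the tool servo_tool, never from a script. Its argument "rows" is text: rows parted by semicolons, each of 7 numbers parted by spaces: the shift along the tool's x, y, z in cm, then the turn, a rotation vector about the tool's x, y, z in degrees, then the finger opening in cm, from 0 to 8.54. In form: x y z rx ry rz jaw; .... A call has 1 to 12 rows; each row shifts and turns the pose as measured when the row begins, along the tool's axes as they then stand; what a row does not reach is not made up. A row lasts 1/10 s, in which the tool goes at most 50 mm and 8.59 degrees, less where a joint would pass 70% of its speed; a pose out of reach is approached as far as the arm can. A call with a gripper value outside its range is refused whole. The fingers move at their own pace and stop on an object; "squeeze" is the grip in N (left out, the last holds). Time passes only in rows, so rows that do not move let the fingers close. It gives the time, the measured TCP pose, the force and the opening at its end, in the units of the state.
- ctrl.read_state(): the state, without advancing time (a new reading comes with each control period).
- ctrl.camera(name): name is "scene" or "top"; returns the picture (480x640x3 uint8, red, green, blue); there is no depth.
- ctrl.calibration(name): a dict with "fx", "fy", "cx", "cy" (pixels), "R" (3x3) and "t" (3): a world point X has camera coordinates R X + t. Camera axes: x right, y down, z forward; pixel columns grow to the right and rows downward; lengths in mm; the calibration is good to about 2 mm. A picture is of the moment at which its call begins. calibration takes no time and is no camera call.
- ctrl.close_job(): hands the job in, once; it reports no verdict.
The state is a dict: "time_s": time; "joint_pos": joint angles; "qd": joint speeds; "joint_efforts": joint torques, N m; "eef_pos": TCP position; "tcp_rot": TCP orientation; "ft_force": force on the tool from outside, world axes, zero at the start; "torque": the same for the moment, N m; "gripper_width": finger opening in mm.
Only numpy, scipy, OpenCV 4.12 (cv2) and the standard library are available. Lean on these libraries where they do the work, as an engineer would, in place of code of your own. Each camera call takes 0.05 s, during which the arm holds its last target. There are 200 camera calls.

## Task

Put the work torch away to charge: press it sideways, from above, down into both spring clips of the charging dock with its black tail towards the end plate but still a little short of it, then slide it along in the clips until the tail bears against the end plate, keeping up a light but definite push there for a moment. Feel your way throughout: neither jam it down on the dock nor ram the plate. Leave it lying fully home in both clips with its tail touching the plate, let go, and leave the things around it where they are.

Things in the scene. Friction and masses are not known exactly. Their poses are not given: they have to be found in the camera images.
- torch: Work torch lying on the bench: silver barrel 22 mm in diameter between two hexagonal collars (28 mm across flats, so it cannot roll): orange at the lens end, black at the tail; 0.1 to 0.2 kg. Origin on the axis at the barrel's middle (14 mm above the bench at the start); y runs along the axis towards the black tail. Bare barrel from y = -60 to +60 mm; grip it across its middle.
- torch_tail (a point): Centre of the torch's flat brass tail face, on the axis, 75.5 mm from the torch's origin.
- torch_head (a point): Centre of the torch's lens end, on the axis, 78 mm from the torch's origin.
- dock: Grey charging dock fixed to the bench: base plate 64 x 164 x 10 mm with two steel C-shaped spring clips, open upwards, and an upright end plate. Origin on the bench midway between the clips; z up, y along the clips towards the end plate. The clips stand at y = -38 and +38 mm, each 12 mm wide along y (64 mm free between them), 36 mm across, 55 mm high.
- dock_seat (a point): Where the torch's origin lies when it is home: on the clips' axis, 42 mm above the bench, midway between the clips; x across the clips, y along them to the end plate, z up. The torch can be pressed in with its origin 2 to 14 mm short of here (towards -y), its collars then clear of clips and plate; it is slid home from there.
- clip_head_side (a point): Barrel centre in the clip away from the end plate. Each clip's two sprung jaws leave a mouth 18 mm wide for the 22 mm barrel, which meets them with its axis about 14 mm above this point, snaps past their lips and comes to rest on a rigid seat.
- clip_tail_side (a point): Barrel centre in the clip near the end plate. Pressing the torch into both clips takes roughly 5 to 12 N in all; sliding it lengthwise in them meets about 2 to 6 N of friction.
- end_plate: Rigid grey end plate with a copper contact, 36 mm wide, 9 mm thick, top 58 mm above the bench. Origin on the middle line in the face that the tail touches (75.5 mm from the seat point), 8 mm above the bench; the face looks to the dock's -y. It should feel 5 to 12 N from the tail; more than 20 N damages it (once the torch stands still the plate may take the whole push).
- tape_measure: Brown tape measure, 58 x 77 x 62 mm; bystander, origin under its middle.
- small_bin: Small blue parts bin, 93 x 71 x 51 mm; bystander, origin under its middle.
- screw_dish: Round steel dish with screws, 86 mm wide, 26 mm high; bystander, origin under its middle.
- masking_tape: Roll of masking tape, 96 mm wide, 25 mm high; bystander, origin under its middle.
Things that resemble listed ones, but are neither listed nor needed, are in the scene too. Several things have the shape of the torch; the one meant has the colours described above.

How it is judged:
By the outcome, as a careful person would: the job done as asked, in the order asked, and still so for the second after the job is handed in, with the robot touching nothing.
It also fails if it takes over 58 s, if anything falls off the work surface, if the arm or the gripper's body presses on something with over 40 N, if the wrist force passes 120 N, or if a joint passes its speed limit or range.

## Working session

There is one attempt and no reset: what is moved stays moved. The work goes in short steps, Python scripts to look and compute and a tool call to move; the robot and the scene stay as the last step left them, time stands still between calls to the robot, and variables do not carry over. Pictures are saved under pics/ and viewed, about 8 in all and at most 12, crops included, and the job is handed in when it is done.

Besides the shell and the picture viewer there is one more tool, called after "Call:" as name(argument=value, ...) on one line, values as JSON. servo_tool: Moves the arm, as the interface text tells. Its arguments: {"type":"object","properties":{"rows":{"type":"string"},"squeeze":{"type":"number"}},"required":["rows"]}

```bash
mkdir -p pics; ls
python3 - <<'E'
from station import ctrl
import cv2,json
s=ctrl.read_state();print(s)
for n in("top","scene"):
    cv2.imwrite(f"pics/{n}0.png",cv2.cvtColor(ctrl.camera(n),cv2.COLOR_RGB2BGR))
    print(n,ctrl.calibration(n))
E
```

```text
pics
{'time_s': 0.0, 'joint_pos': array([ 1.11797891e+00,  2.38767862e-01, -1.42516218e-02,  1.31917877e+00,
       -1.18772091e-05,  1.57081843e+00]), 'qd': array([-3.54320896e-05,  7.64187565e-04, -8.84000156e-05,  4.86058536e-04,
       -5.27519402e-05,  7.25664245e-04]), 'joint_efforts': array([ 3.67658540e-04, -5.38777006e+01,  3.46443236e+01,  1.82782224e-02,
        8.25106827e-05, -5.45878116e-07]), 'eef_pos': array([229.51372696, 471.72318626, 230.68541418]), 'tcp_rot': array([-1.51557144e-04,  2.24490051e-01,  9.74476129e-01, -6.84408554e-04]), 'ft_force': array([ 0.24515094, -0.3228383 ,  0.02988792]), 'torque': array([ 0.03613934,  0.01211524, -0.04013262]), 'gripper_width': 85.38533851400844}
top {'fx': 545.1359086682586, 'fy': 545.1359086682586, 'cx': 321.99495394813766, 'cy': 245.22745900793353, 'R': array([[-0.07424408, -0.99722706, -0.00510055],
       [-0.97392072,  0.07360662, -0.21461709],
       [ 0.2143974 , -0.01096652, -0.97668495]]), 't': array([-125.20663014,  532.29786234, 1715.45436067])}
scene {'fx': 445.06183528121323, 'fy': 445.06183528121323, 'cx': 321.1020795926822, 'cy': 246.18432263289196, 'R': array([[ 0.75005202, -0.66125033,  0.01303691],
       [-0.28570557, -0.34172569, -0.89531887],
       [ 0.59648495,  0.66781101, -0.44523495]]), 't': array([-479.47211438,  152.01002714,  977.69127851])}
```

View pics/top0.png

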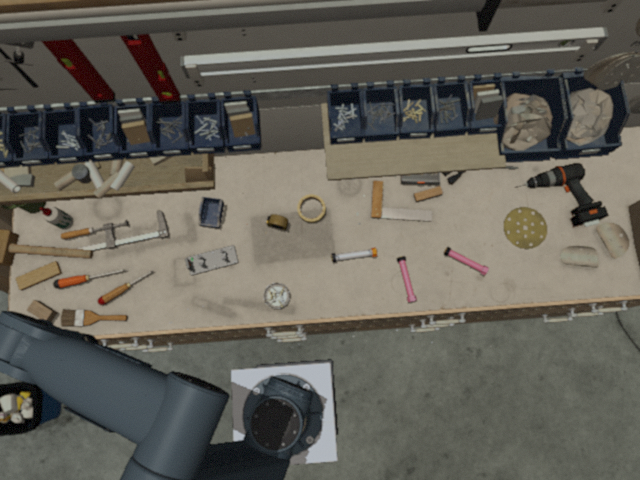

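View pics/scene0.png

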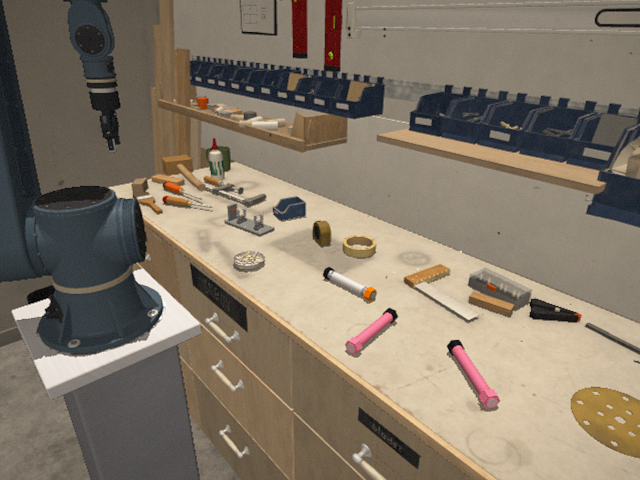

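Top view: the torch, with a silver barrel, orange collar at (375,252) and black tail at (335,257). Two pink look-alikes at (407,279) and (466,261) have pink barrels, so they are ruled out. Dock at (212,260), with its end plate at the left (190,264). Next I'll confirm with an enlarged crop.

```bash
cat > h.py <<'E'
import numpy as np,cv2
from station import ctrl
def ray(n,u,v):
    c=ctrl.calibration(n);R=c["R"];d=R.T@np.array([(u-c["cx"])/c["fx"],(v-c["cy"])/c["fy"],1]);return -R.T@c["t"],d
def onz(n,u,v,z):
    o,d=ray(n,u,v);return o+d*(z-o[2])/d[2]
def proj(n,X):
    c=ctrl.calibration(n);p=c["R"]@np.array(X,float)+c["t"];return np.array([p[0]/p[2]*c["fx"]+c["cx"],p[1]/p[2]*c["fy"]+c["cy"]])
def tri(u1,u2):
    o1,d1=ray("top",*u1);o2,d2=ray("scene",*u2);d1=d1/np.linalg.norm(d1);d2=d2/np.linalg.norm(d2)
    s=np.linalg.lstsq(np.c_[d1,-d2],o2-o1,rcond=None)[0];a=o1+s[0]*d1;b=o2+s[1]*d2;return (a+b)/2,np.linalg.norm(a-b)
E
python3 - <<'E'
import cv2,numpy as np
t=cv2.imread("pics/top0.png");s=cv2.imread("pics/scene0.png")
a=cv2.resize(t[235:285,175:245],(700,500),interpolation=cv2.INTER_CUBIC)
cv2.imwrite("pics/c1.png",a)
b=cv2.resize(t[240:270,322:387],(780,360),interpolation=cv2.INTER_CUBIC)[:, :780]
c=cv2.resize(s[195:243,215:280],(780,576),interpolation=cv2.INTER_CUBIC)
d=cv2.resize(s[260:308,315:387],(720,480),interpolation=cv2.INTER_CUBIC)
e=np.zeros((600,800,3),np.uint8)
e[:300,:420]=cv2.resize(b,(420,194))[:0].shape and 0
e[:240,:520]=cv2.resize(t[240:270,322:387],(520,240),interpolation=cv2.INTER_CUBIC)
e[250:586,:504]=cv2.resize(s[260:308,315:387],(504,336),interpolation=cv2.INTER_CUBIC)
cv2.imwrite("pics/c2.png",e);cv2.imwrite("pics/c3.png",c)
E
```

```text
(no output)
```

View pics/c1.png

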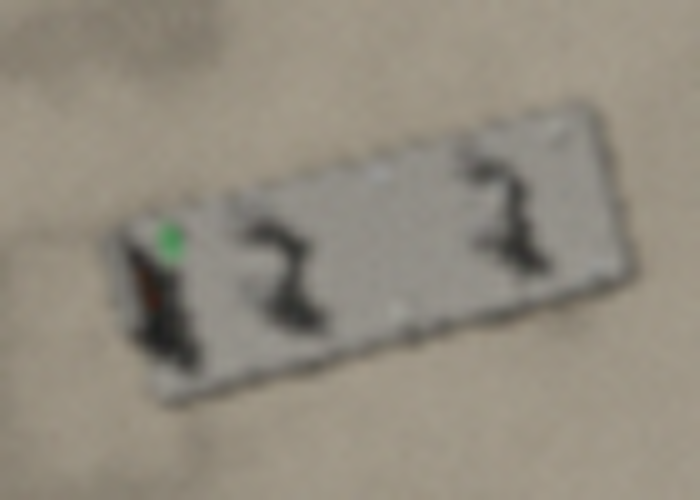

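View pics/c2.png

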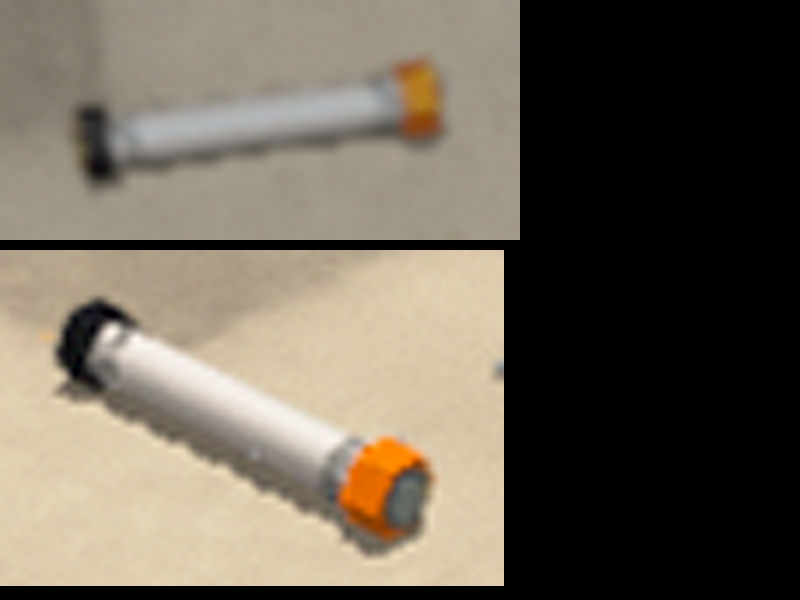

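View pics/c3.png

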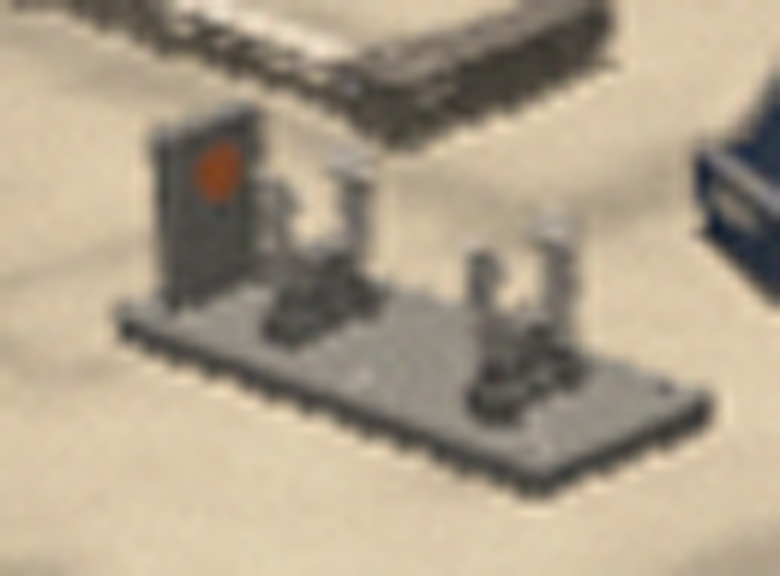

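Crop confirms the silver, orange and black torch. Dock: plate with copper dot at the left, clips at top px ≈(203,263) and (226,257).

Run:
```python
from h import *
np.set_printoptions(precision=1,suppress=True)
T=lambda x,y:((x+.5)/10-.5+175,(y+.5)/10-.5+235)
S=lambda x,y:((x+.5)/12-.5+215,(y+.5)/12-.5+195)
print("plate corners top");C=[onz("top",*T(*p),10)[:2] for p in [(112,228),(588,98),(632,268),(160,392)]]
for c in C:print(c)
print([np.linalg.norm(C[i]-C[(i+1)%4]) for i in range(4)],np.mean(C,0))
print("plate corners scene")
for p in [(118,312),(540,470),(712,392)]:print(onz("scene",*S(*p),10))
print("dot scene z42?");print(tri(T(150,293),S(218,172)))
print("jaw tops scene z55")
for p in [(347,157),(278,187),(553,222),(483,252)]:print(onz("scene",*S(*p),55))
print("endplate top corners scene z58, face side")
for p in [(178,145),(262,112)]:print(onz("scene",*S(*p),58))
# torch by colour masks
for n,b in (("top",(322,240,387,270)),("scene",(315,260,387,308))):
    im=cv2.imread(f"pics/{n}0.png");h=cv2.cvtColor(im,cv2.COLOR_BGR2HSV)
    m=np.zeros(h.shape[:2],np.uint8);x0,y0,x1,y1=b
    for nm,k in (("or",(h[...,0]<22)&(h[...,1]>150)&(h[...,2]>90)),("bl",h[...,2]<60)):
        ys,xs=np.nonzero(k[y0:y1,x0:x1]);print(n,nm,len(xs),xs.mean()+x0,ys.mean()+y0,onz(n,xs.mean()+x0,ys.mean()+y0,14))
```

```text
plate corners top
[524.8 290.2]
[557.2 130.3]
[498.3 118. ]
[468.3 275.5]
[np.float64(163.16053131742734), np.float64(60.21780772450038), np.float64(160.3421141958374), np.float64(58.41712924942401)] [512.2 203.5]
plate corners scene
[464.1 272.   10. ]
[493.6 116.3  10. ]
[555.2 127.9  10. ]
dot scene z42?
(array([495.8, 270. ,  42.8]), np.float64(1.2544431130064748))
jaw tops scene z55
[512.7 230.3  55. ]
[487.4 223.6  55. ]
[528.7 158.1  55. ]
[503.7 152.8  55. ]
endplate top corners scene z58, face side
[479.1 259.2  58. ]
[509. 266.  58.]
top or 31 374.16129032258067 252.2258064516129 [ 494.2 -336.2   14. ]
top bl 19 333.57894736842104 257.63157894736844 [ 486.1 -200.3   14. ]
scene or 92 368.2826086956522 293.1195652173913 [ 496.2 -329.9   14. ]
scene bl 50 326.66 272.46 [ 486.6 -194.3   14. ]
```

Estimates: torch (491,-266), yaw 3.7°; dock seat (510,190), yaw 11°. Moving over the torch.

Call:
servo_tool(rows="-3.4 -3.4 0 0 0 0 8.5; -3.4 -3.4 0 0 0 5 8.5; -3.6 -3.1 0 0 0 5 8.5; -3.8 -2.8 0 0 0 6 8.5; -4.1 -2.3 0 0 0 6 8.5; -4.3 -1.9 0 0 0 6 8.5; -4.4 -1.4 0 0 0 6 8.5; -4.5 -1 0 0 0 6 8.5; -4.6 -0.5 0 0 0 6 8.5; -4.6 0 0 0 0 6 8.5; -4.6 0.4 0 0 0 5 8.5; -4 1 0 0 0 3 8.5", squeeze=80)

```text
time_s: 1.3
eef_pos: [400.1, -74.3, 228.5]
tcp_rot: [0.001, 0.693, 0.721, -0.001]
ft_force: [1.5, 0.3, 0.7]
gripper_width: 84.8
```

Call:
servo_tool(rows="-4 1.7 2 0 0 -0.5 8.5; -4 1.7 2.5 0 0 -0.5 8.5; -4 1.7 2.5 0 0 -0.4 8.5; -4 1.7 2.5 0 0 0 8.5; -3.5 1.5 2 0 0 0 8.5; 0 0 0 0 0 0 8.5; 0 0 0 0 0 0 8.5")

```text
time_s: 2.0
eef_pos: [493.1, -274.5, 110.8]
tcp_rot: [0.001, 0.688, 0.726, -0.001]
ft_force: [-0.3, 0.1, 0.1]
gripper_width: 84.8
```

Run:
```python
from h import *
print(ctrl.read_state()["eef_pos"])
im=[]
for n,(x,y,w,h) in (("top",(322,230,75,50)),("scene",(300,240,100,75))):
    p=cv2.cvtColor(ctrl.camera(n),cv2.COLOR_RGB2BGR);cv2.imwrite(f"pics/{n}1.png",p)
    im.append(cv2.resize(p[y:y+h,x:x+w],(400,400*h//w),interpolation=cv2.INTER_CUBIC))
H=max(i.shape[0] for i in im);im=[cv2.copyMakeBorder(i,0,H-i.shape[0],0,0,0) for i in im]
cv2.imwrite("pics/c4.png",np.hstack(im))
```

```text
[ 493.06949891 -274.53378723  110.75510931]
```

View pics/c4.png

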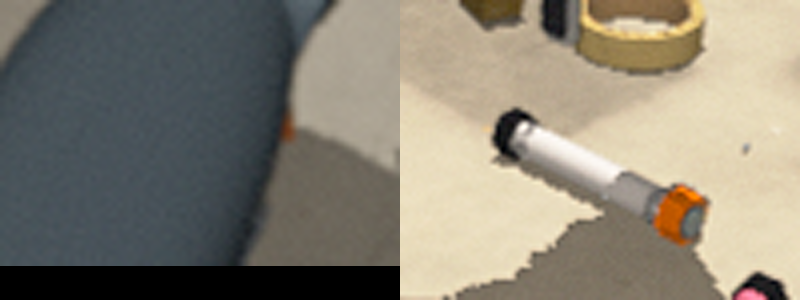

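Call:
servo_tool(rows="0.5 -0.1 3 0 0 0 8.5; 0.4 -0.1 3 0 0 0 8.5; 0 0 2.5 0 0 0 8.5; 0 0 1 0 0 0 8.5; 0 0 0.7 0 0 0 8.5; 0 0 0.4 0 0 0 8.5; 0 0 0 0 0 0 6; 0 0 0 0 0 0 5; 0 0 0 0 0 0 4; 0 0 0 0 0 0 3.5", squeeze=40)

```text
time_s: 3.1
eef_pos: [495.4, -262.1, 13.0]
tcp_rot: [0.009, 0.685, 0.728, 0.002]
ft_force: [0.5, -0.7, 0.3]
gripper_width: 34.9
```

Call:
servo_tool(rows="-0.2 -0.3 0.4 0 0 0 3.5; 0 0 0.3 0 0 0 3.5; 0 0 0 0 0 0 3.5")

```text
time_s: 3.4
eef_pos: [492.7, -264.9, 6.0]
tcp_rot: [0.009, 0.685, 0.728, 0.002]
ft_force: [0.3, 1.0, 0.5]
gripper_width: 35.1
```

Run:
```python
from h import *
from scipy.spatial.transform import Rotation as Ro
s=ctrl.read_state();q=s["tcp_rot"];print(s["eef_pos"],s["ft_force"],s["torque"],s["gripper_width"])
print(Ro.from_quat(np.roll(q,-1)).as_matrix().round(3))
```

```text
[ 492.69306641 -264.93297997    6.02099789] [0.34275007 1.04799554 0.50920829] [0.02094232 0.02471596 0.01882463] 35.13091891046929
[[-0.061  0.998  0.016]
 [ 0.998  0.061 -0.01 ]
 [-0.011  0.015 -1.   ]]
```

Call:
servo_tool(rows="0 0 0.1 0.9 0.6 0 3.5; 0 0 0 0 0 0 3.5; 0 0 0 0 0 0 2.6; 0 0 0 0 0 0 2; 0 0 0 0 0 0 1.5; 0 0 0 0 0 0 1.5")

```text
time_s: 4.0
eef_pos: [492.6, -265.0, 4.8]
tcp_rot: [-0.001, 0.685, 0.728, -0.001]
ft_force: [0.4, -0.7, -0.2]
gripper_width: 20.6
```

Width 20.6 mm is below 22, so the pads may be catching above the axis. I'll open and lower slightly.

Call:
servo_tool(rows="0 0 0 0 0 0 3.5; 0 0 0 0 0 0 3.5; 0 0 0.3 0 0 0 3.5; 0 0 0 0 0 0 3; 0 0 0 0 0 0 2.6; 0 0 0 0 0 0 1.8; 0 0 0 0 0 0 1.5; 0 0 0 0 0 0 1.5")

```text
time_s: 4.8
eef_pos: [492.6, -264.9, 1.6]
tcp_rot: [-0.001, 0.685, 0.728, -0.001]
ft_force: [-0.3, 0.2, 0.2]
gripper_width: 20.2
```

Call:
servo_tool(rows="0 0 0 0 0 0 1.2; 0 0 0 0 0 0 1.2; 0 0 -0.5 0 0 0 1.2; 0 0 -1 0 0 0 1.2; 0 0 -2 0 0 0 1.2; 0 0 -3 0 0 0 1.2; 0 0 -3 0 0 0 1.2; 0 0 0 0 0 0 1.2", squeeze=90)

```text
time_s: 5.6
eef_pos: [491.9, -264.5, 101.8]
tcp_rot: [-0.002, 0.685, 0.728, -0.001]
ft_force: [1.2, -0.4, -1.2]
gripper_width: 19.5
```

Run:
```python
from h import *
s=ctrl.read_state();print(s["eef_pos"],s["ft_force"],s["torque"],s["gripper_width"])
p=cv2.cvtColor(ctrl.camera("scene"),cv2.COLOR_RGB2BGR);cv2.imwrite("pics/s2.png",p)
x,y,w,h=280,200,130,100
cv2.imwrite("pics/c5.png",cv2.resize(p[y:y+h,x:x+w],(780,600),interpolation=cv2.INTER_CUBIC))
```

```text
[ 491.94145142 -264.51673438  101.75650356] [ 1.19719011 -0.38186889 -1.21888042] [-0.03870199 -0.10146185  0.01506541] 19.456120183640913
```

View pics/c5.png

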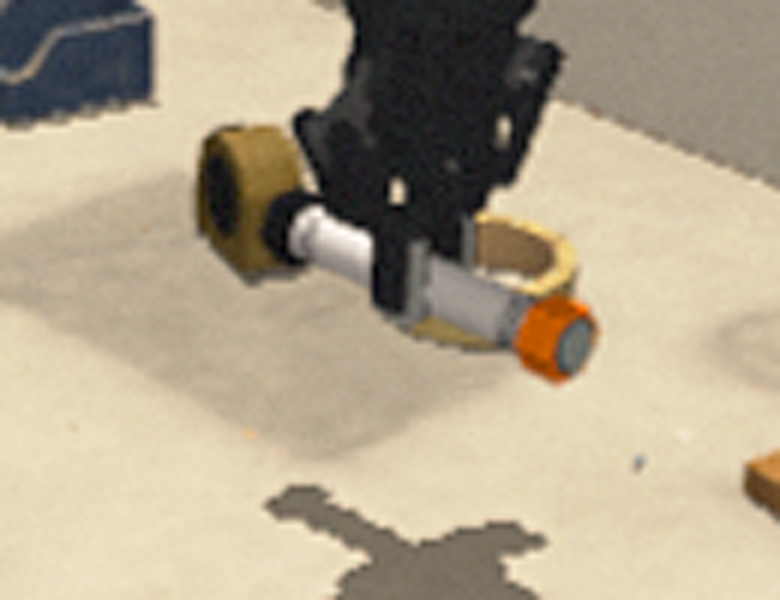

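Run:
```python
from h import *
T=np.array([491.9,-264.5,114.2]);a=np.array([-.062,.998,0])
for nm,p,L in (("lens",(576,344),-78),("orange edges mid",(557,338),-69),("black mid",(287,228),68),("black/barrel edge",(305,233),60)):
    u=((p[0]+.5)/6-.5+280,(p[1]+.5)/6-.5+200)
    X=onz("scene",*u,114.2);o=X-a*L;print(nm,X,o, (o-T)@a, (X-T)@np.array([.998,.062,0]))
for X in (T-78*a,T+75.5*a): print(proj("scene",X))
# dock re-estimate rechecks: project assumed dock features
S=lambda x,y:((x+.5)/12-.5+215,(y+.5)/12-.5+195)
```

```text
lens [ 498.68749868 -341.60521269  114.2       ] [ 493.85149868 -263.76121269  114.2       ] 0.6163168169596686 1.993400497353023
orange edges mid [ 496.8027592  -333.74350589  114.2       ] [ 492.5247592  -264.88150589  114.2       ] -0.41947794803338284 0.5998563207886933
black mid [ 483.6653282  -197.47664865  114.2       ] [ 487.8813282  -265.34064865  114.2       ] -0.5898096985823464 -4.062754674879911
black/barrel edge [ 486.08946305 -205.64471185  114.2       ] [ 489.80946305 -265.52471185  114.2       ] -0.8930491377902936 -2.1498880158212232
[375.23771179 257.29704657]
[326.21387312 236.06927507]
```

Call:
servo_tool(rows="1 0.1 0 0 0 0 1.2; 2.5 0.3 0 0 0 0 1.2; 4 0.4 0 0 0 0 1.2; 4 0.4 0 0 0 0 1.2; 4 0.4 0 0 0 0 1.2; 4 0.4 0 0 0 0 1.2; 4 0.4 0 0 0 0 1.2; 4 0.4 0 0 0 0 1.2; 4 0.4 0 0 0 0 1.2; 4 0.4 0 0 0 0 1.2; 2.5 0.2 0 0 0 0 1.2; 0 0 0 0 0 0 1.2")

```text
time_s: 6.85
eef_pos: [495.6, 137.5, 89.0]
tcp_rot: [-0.011, 0.686, 0.727, -0.007]
ft_force: [-0.2, -0.9, -1.3]
gripper_width: 19.5
```

```bash
cat > st.py <<'E'
from h import *
from scipy.spatial.transform import Rotation as Ro
import sys
def st(tgt=None,yaw=None):
    s=ctrl.read_state();M=Ro.from_quat(np.roll(s["tcp_rot"],-1)).as_matrix()
    yw=np.degrees(np.arctan2(-M[0,0],M[1,0]));p=s["eef_pos"]
    print("pos",p.round(1),"yaw",yw.round(2),"z",M[:,2].round(3),"F",s["ft_force"].round(1),"w",s["gripper_width"].round(1),"t",s["time_s"])
    fx=np.degrees(M[:,2]@[0,0,0]+0)
    print("level rx,ry deg",np.degrees(-(np.array([0,0,-1])@M[:,1])).round(2),np.degrees(np.array([0,0,-1])@M[:,0]).round(2))
    if tgt is not None: print("tool shift cm",(M.T@(np.array(tgt)-p)/10).round(2),"rz",None if yaw is None else -(yaw-yw))
E
python3 -c "
from st import *
st((511.5,182.6,95),11.2)"
```

```text
Traceback (most recent call last):
  File "st.py", line 7, in st
    print("pos",p.round(1),"yaw",yw.round(2),"z",M[:,2].round(3),"F",s["ft_force"].round(1),"w",s["gripper_width"].round(1),"t",s["time_s"])
                                                                                                ^^^^^^^^^^^^^^^^^^^^^^^^
AttributeError: 'float' object has no attribute 'round'
```

```bash
sed -i 's/s\["gripper_width"\].round(1)/s["gripper_width"]/; /fx=/d' st.py
python3 -c "
from st import *
st((511.5,182.6,95),11.2)"
```

```text
pos [495.6 137.5  89. ] yaw 3.34 z [-0.026  0.005 -1.   ] F [-0.2 -0.9 -1.3] w 19.49341894236433 t 6.85
level rx,ry deg -1.46 -0.37
tool shift cm [ 4.41  1.84 -0.62] rz -7.85826045728647
```

Call:
servo_tool(rows="1.4 0.6 -0.4 0 0 0 1.2; 1.5 0.6 -0.3 0 0 0 1.2; 1.5 0.6 0 0 0 0 1.2; 0 0 0 -1 0 -4 1.2; 0 0 0 -0.5 -0.3 -3.8 1.2; 0 0 0 0 0 0 1.2; 0 0 0 0 0 0 1.2")

```text
time_s: 7.55
eef_pos: [511.9, 187.3, 93.7]
tcp_rot: [-0.001, 0.635, 0.773, 0.0]
ft_force: [-0.2, -0.8, -0.6]
gripper_width: 19.2
```

```bash
python3 -c "
from st import *
st((511.5,182.6,80),11.2)
im=[]
for n,(x,y,w,h) in (('scene',(200,130,120,90)),('top',(150,215,120,90))):
    p=cv2.cvtColor(ctrl.camera(n),cv2.COLOR_RGB2BGR);cv2.imwrite(f'pics/{n}3.png',p)
    im.append(cv2.resize(p[y:y+h,x:x+w] if n=='top' else p[y+20:y+20+h,x:x+w],(800 if n=='scene' else 400,600 if n=='scene' else 300),interpolation=cv2.INTER_CUBIC))
cv2.imwrite('pics/c6.png',im[0])
"
```

```text
pos [511.9 187.3  93.7] yaw 11.22 z [-0.002  0.002 -1.   ] F [-0.2 -0.8 -0.6] w 19.235507797843372 t 7.55
level rx,ry deg -0.1 -0.13
tool shift cm [-0.46 -0.12  1.37] rz 0.022312176820193486
```

View pics/c6.png

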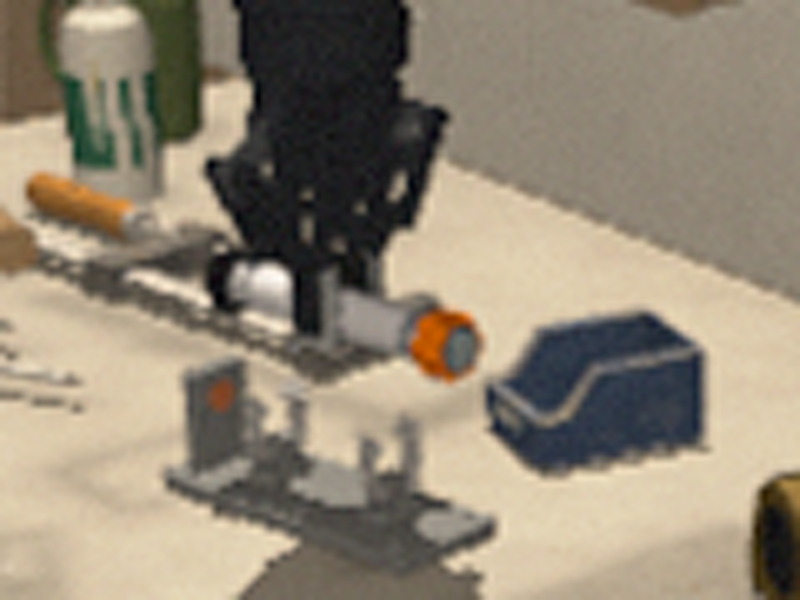

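The picture shows the torch above the dock: lens at about crop (461,349), black collar at (222,280), jaw tops below. I'll use the torch pose to find the scene-camera bias here.

```bash
python3 -c "
from h import *
np.set_printoptions(precision=1,suppress=True)
c=lambda p:((p[0]+.5)*120/800-.5+200,(p[1]+.5)*90/600-.5+150)
y=np.radians(11.22);a=np.array([-np.sin(y),np.cos(y),0]);l=np.array([a[1],-a[0],0]);T=np.array([511.9,187.3,106.1])
for nm,p,L in (('lens',(461,349),-78),('orange',(443,345),-69),('blackmid',(221,281),68)):
    d=onz('scene',*c(p),106.1)-(T+L*a);print(nm,d,'along',d@a,'lat',d@l)
S=np.array([510,190.5,0])
for nm,p,z in (('jawFarT',(296,385),55),('jawNearT',(252,400),55),('jawFarH',(408,422),55),('jawNearH',(368,440),55),('plTopNear',(206,371),58),('plTopFar',(243,358),58),('dot',(221,394),42)):
    d=onz('scene',*c(p),z)-S;print(nm,'along',d@a,'lat',d@l)
"
```

```text
lens [ 0.2 -1.2  0. ] along -1.1639805789401938 lat -0.06305205965934368
orange [-1.4 -0.8  0. ] along -0.5386860042298427 lat -1.4877057620530278
blackmid [-6.2  0.2  0. ] along 1.4441771053560783 lat -6.004995020894543
jawFarT along 39.10659357079323 lat 13.22484792421413
jawNearT along 41.07673281642854 lat -13.233195512411012
jawFarH along -34.8073324780075 lat 13.353117678902317
jawNearH along -35.94048302643071 lat -13.764823428202892
plTopNear along 79.88849998081085 lat -6.393149597163546
plTopFar along 79.07966265879645 lat 16.6937281075758
dot along 83.14005836355445 lat 4.577364781481336
```

```bash
python3 -c "
from h import *
p=cv2.imread('pics/scene3.png');x,y,w,h=225,180,56,34;k=14
im=cv2.resize(p[y:y+h,x:x+w],(w*k,h*k),interpolation=cv2.INTER_CUBIC)
Y=np.radians(11.22);a=np.array([-np.sin(Y),np.cos(Y),0]);T=np.array([511.9,187.3,106.1])
C=-ctrl.calibration('scene')['R'].T@ctrl.calibration('scene')['t']
n=np.cross(a,T-C);n/=np.linalg.norm(n)
for o in (-11,0,11):
    q=[tuple(int(v) for v in ((proj('scene',T+L*a+o*n)-[x,y]+.5)*k)) for L in (-78,75.5)]
    cv2.line(im,*q,(0,255,0),1)
cv2.imwrite('pics/c7.png',im)
"
```

```text
(no output)
```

View pics/c7.png

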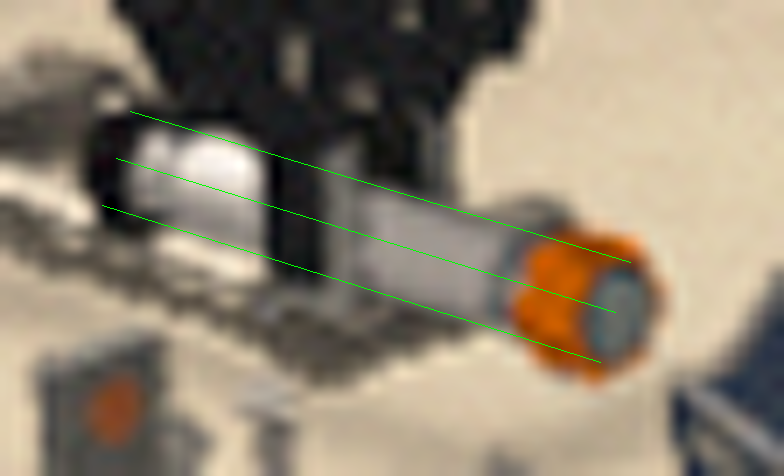

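The overlay matches the barrel (no yaw slip). The seat refines to ≈(509.3,194). Descending to just above the lips.

Call:
servo_tool(rows="-0.1 -0.12 1 0 0 0 1.2; 0 0 1.2 0 0 0 1.2; 0 0 1 0 0 0 1.2; 0 0 0.6 0 0 0 1.2; 0 0 0 0 0 0 1.2; 0 0 0 0 0 0 1.2")

```text
time_s: 8.25
eef_pos: [510.1, 185.0, 51.1]
tcp_rot: [-0.002, 0.636, 0.772, -0.001]
ft_force: [-0.3, -0.1, -0.8]
gripper_width: 19.3
```

```bash
python3 -c "
from st import *
st((510.8,186.1,43.6),11.2);print(ctrl.read_state()['torque'])"
```

```text
pos [510.1 185.   51.1] yaw 11.01 z [-0.005  0.001 -1.   ] F [-0.3 -0.1 -0.8] w 19.322047364811027 t 8.25
level rx,ry deg -0.25 -0.12
tool shift cm [0.09 0.1  0.74] rz -0.18548702835942876
[-0.05029556  0.03163286 -0.1538945 ]
```

Call:
servo_tool(rows="0.05 0.1 0.3 -0.2 0 -0.2 1.2; 0 0 0.2 0 0 0 1.2; 0 0 0.1 0 0 0 1.2; 0 0 0.1 0 0 0 1.2")

```text
time_s: 8.65
eef_pos: [513.6, 186.7, 45.4]
tcp_rot: [0.0, 0.635, 0.773, 0.003]
ft_force: [2.2, 0.3, -1.0]
gripper_width: 19.3
```

Call:
servo_tool(rows="0 0 0 0 0 0 1.2; 0 -0.15 0 0 0 0 1.2; 0 0 0 0 0 0 1.2; 0 0 0 0 0 0 1.2")

```text
time_s: 9.05
eef_pos: [513.0, 186.7, 46.0]
tcp_rot: [0.001, 0.635, 0.773, 0.004]
ft_force: [1.5, 0.9, 0.4]
gripper_width: 19.2
```

```bash
python3 -c "
from st import *
st((510.9,186.1,43.6),11.2);print(ctrl.read_state()['torque'])"
```

```text
pos [513.  186.7  46. ] yaw 11.22 z [ 0.006  0.004 -1.   ] F [1.5 0.9 0.4] w 19.23568945578888 t 9.05
level rx,ry deg 0.41 -0.18
tool shift cm [-0.02 -0.22  0.24] rz 0.015943611875567143
[ 0.12791864 -0.26161077 -0.00353744]
```

Call:
servo_tool(rows="0 -0.1 0 0.4 0 0 1.2; 0 0 0 0 0 0 1.2; 0 0 0 0 0 0 1.2")

```text
time_s: 9.35
eef_pos: [512.5, 186.6, 46.4]
tcp_rot: [-0.001, 0.635, 0.773, 0.001]
ft_force: [2.5, -0.8, 0.1]
gripper_width: 19.3
```

Call:
servo_tool(rows="0 0 0.15 0 0 0 1.2; 0 0 0 0 0 0 1.2")

```text
time_s: 9.55
eef_pos: [513.5, 187.0, 45.3]
tcp_rot: [-0.0, 0.635, 0.773, 0.002]
ft_force: [2.2, 0.5, 1.1]
gripper_width: 19.2
```

Call:
servo_tool(rows="0 0 0.15 0 0 0 1.2; 0 0 0 0 0 0 1.2")

```text
time_s: 9.75
eef_pos: [514.4, 187.2, 44.1]
tcp_rot: [0.0, 0.635, 0.773, 0.003]
ft_force: [3.9, 1.3, 0.9]
gripper_width: 19.0
```

The side force Fx>0 says the torch meets the near (−x) lips first, so the mouth centre lies further +x. Easing up and shifting.

Call:
servo_tool(rows="0 0.05 -0.2 0 0 0 1.2; 0 0.1 0 0 0 0 1.2; 0 0 0 0 0 0 1.2")

```text
time_s: 10.05
eef_pos: [513.6, 186.8, 45.1]
tcp_rot: [-0.001, 0.635, 0.773, 0.001]
ft_force: [4.0, -0.2, 1.6]
gripper_width: 19.4
```

Call:
servo_tool(rows="0 0 0.15 0 0 0 1.2; 0 0 0.05 0 0 0 1.2; 0 0 0 0 0 0 1.2")

```text
time_s: 10.35
eef_pos: [514.7, 187.2, 43.5]
tcp_rot: [-0.001, 0.635, 0.773, 0.002]
ft_force: [2.4, -0.2, 1.7]
gripper_width: 19.1
```

```bash
python3 -c "
from st import *
st((514.5,186.1,43.6),11.2);print(ctrl.read_state()['torque'])"
```

```text
pos [514.7 187.2  43.5] yaw 11.2 z [ 0.001  0.004 -1.   ] F [ 2.4 -0.2  1.7] w 19.102843706677543 t 10.35
level rx,ry deg 0.11 -0.19
tool shift cm [-0.1  -0.04 -0.01] rz 0.00104524350202162
[ 0.14519888 -0.37271151 -0.27230658]
```

Call:
servo_tool(rows="0 0.15 0 0 0 0 1.2; 0 0 0 0 0 0 1.2; 0 0 0 0 0 0 1.2")

```text
time_s: 10.65
eef_pos: [514.8, 187.1, 43.2]
tcp_rot: [-0.002, 0.635, 0.773, 0.001]
ft_force: [0.9, -0.6, 2.9]
gripper_width: 19.1
```

Call:
servo_tool(rows="0 0 0.15 0 0 0 1.2; 0 0 0 0 0 0 1.2; 0 0 0 0 0 0 1.2")

```text
time_s: 10.95
eef_pos: [514.7, 187.2, 42.2]
tcp_rot: [-0.002, 0.635, 0.773, 0.001]
ft_force: [0.3, 0.3, 4.0]
gripper_width: 19.1
```

Call:
servo_tool(rows="0 0 0.15 0 0 0 1.2; 0 0 0 0 0 0 1.2; 0 0 0 0 0 0 1.2")

```text
time_s: 11.25
eef_pos: [514.8, 187.3, 41.2]
tcp_rot: [-0.002, 0.635, 0.773, 0.001]
ft_force: [-0.1, -0.3, 4.7]
gripper_width: 18.9
```

```bash
python3 -c "
from st import *
st((514.5,186.1,43.6),11.2);print(ctrl.read_state()['torque'])"
```

```text
pos [514.8 187.3  41.2] yaw 11.21 z [-0.001  0.004 -1.   ] F [-0.1 -0.3  4.7] w 18.896341356301605 t 11.25
level rx,ry deg -0.0 -0.23
tool shift cm [-0.12 -0.05 -0.24] rz 0.01433600258551948
[ 0.07681095 -0.0149261  -0.17829616]
```

Centred now, with pure upward reaction. Pressing on in small steps.

Call:
servo_tool(rows="0 0 0.2 0 0 0 1.2; 0 0 0.1 0 0 0 1.2; 0 0 0 0 0 0 1.2")

```text
time_s: 11.55
eef_pos: [514.8, 187.5, 39.2]
tcp_rot: [-0.001, 0.635, 0.773, 0.002]
ft_force: [-0.0, -0.3, 2.1]
gripper_width: 19.0
```

Call:
servo_tool(rows="0 0 0.2 0 0 0 1.2; 0 0 0.1 0 0 0 1.2; 0 0 0 0 0 0 1.2")

```text
time_s: 11.85
eef_pos: [514.7, 187.6, 36.7]
tcp_rot: [-0.001, 0.635, 0.773, 0.002]
ft_force: [-0.3, -0.1, 2.0]
gripper_width: 19.4
```

Call:
servo_tool(rows="0 0 0.2 0 0 0 1.2; 0 0 0.1 0 0 0 1.2; 0 0 0 0 0 0 1.2")

```text
time_s: 12.15
eef_pos: [514.5, 187.5, 33.1]
tcp_rot: [-0.002, 0.635, 0.773, 0.002]
ft_force: [1.5, 0.8, -2.1]
gripper_width: 19.4
```

```bash
python3 -c "
from st import *
st((514.5,186.1,30),11.2);print(ctrl.read_state()['torque'])"
```

```text
pos [514.5 187.5  33.1] yaw 11.22 z [-0.     0.004 -1.   ] F [ 1.5  0.8 -2.1] w 19.413734551926616 t 12.15
level rx,ry deg 0.02 -0.25
tool shift cm [-0.14 -0.03  0.31] rz 0.017297369007142294
[ 0.15005541 -0.30954355 -0.0336816 ]
```

Snapped past the lips (the force fell). Seating gently.

Call:
servo_tool(rows="0 0 0.15 0 0 0 1.2; 0 0 0.1 0 0 0 1.2; 0 0 0 0 0 0 1.2")

```text
time_s: 12.45
eef_pos: [514.7, 187.3, 29.6]
tcp_rot: [-0.001, 0.635, 0.773, 0.001]
ft_force: [0.6, 1.1, 4.1]
gripper_width: 19.0
```

Call:
servo_tool(rows="0 0 0.15 0 0 0 1.2; 0 0 0.1 0 0 0 1.2; 0 0 0 0 0 0 1.2")

```text
time_s: 12.75
eef_pos: [514.7, 187.3, 29.7]
tcp_rot: [-0.001, 0.635, 0.773, 0.002]
ft_force: [2.3, 0.6, -9.2]
gripper_width: 19.3
```

```bash
python3 -c "
from st import *
st((514.5,186.1,30),11.2);print(ctrl.read_state()['torque'])"
```

```text
pos [514.7 187.3  29.7] yaw 11.19 z [ 0.001  0.004 -1.   ] F [ 2.3  0.6 -9.2] w 19.25525576363457 t 12.75
level rx,ry deg 0.08 -0.23
tool shift cm [-0.12 -0.04 -0.03] rz -0.007676400272279338
[ 0.17242253 -0.58263751 -0.10136788]
```

Call:
servo_tool(rows="0 0 0.05 0 0 0 1.2; 0 0 0 0 0 0 1.2; 0 0 0 0 0 0 1.2")

```text
time_s: 13.05
eef_pos: [514.7, 187.3, 29.7]
tcp_rot: [-0.001, 0.635, 0.773, 0.002]
ft_force: [-0.3, 0.8, 1.9]
gripper_width: 19.1
```

```bash
python3 -c "
from st import *
st()
p=cv2.cvtColor(ctrl.camera('scene'),cv2.COLOR_RGB2BGR);cv2.imwrite('pics/s4.png',p)
cv2.imwrite('pics/c8.png',cv2.resize(p[175:243,210:300],(794,600),interpolation=cv2.INTER_CUBIC))"
```

```text
pos [514.7 187.3  29.7] yaw 11.19 z [ 0.001  0.004 -1.   ] F [-0.3  0.8  1.9] w 19.114250442816637 t 13.05
level rx,ry deg 0.11 -0.24
```

View pics/c8.png

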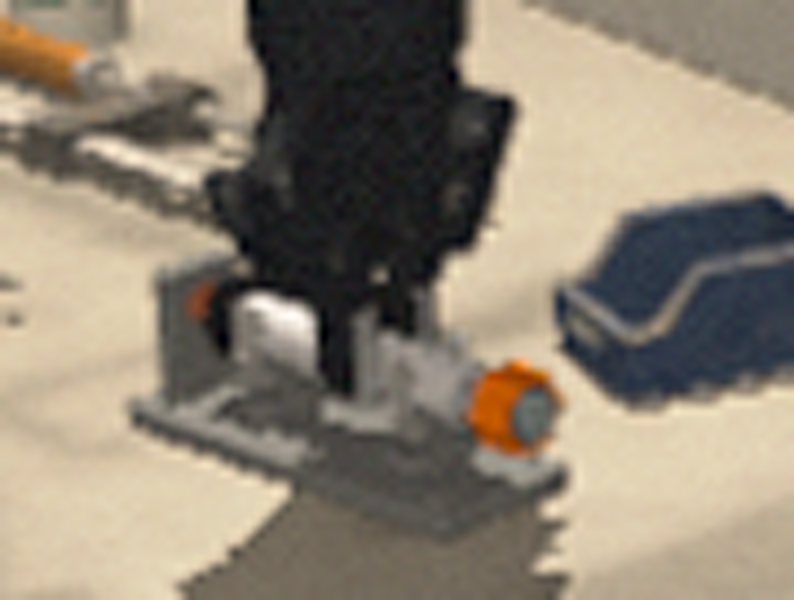

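Picture: torch in both clips, black tail just short of the plate. Sliding along tool +x in small steps.

Call:
servo_tool(rows="0.1 0 0 0 0 0 1.2; 0.1 0 0 0 0 0 1.2; 0 0 0 0 0 0 1.2")

```text
time_s: 13.4
eef_pos: [514.6, 188.1, 29.6]
tcp_rot: [0.0, 0.635, 0.772, 0.001]
ft_force: [0.4, -1.0, 2.3]
gripper_width: 19.0
```

Call:
servo_tool(rows="0.1 0 0 0 0 0 1.2; 0.1 0 0 0 0 0 1.2; 0.1 0 0 0 0 0 1.2")

```text
time_s: 13.7
eef_pos: [514.1, 190.3, 29.6]
tcp_rot: [0.001, 0.635, 0.772, 0.001]
ft_force: [1.0, -4.6, 3.5]
gripper_width: 19.1
```

Call:
servo_tool(rows="0.1 0 0 0 0 0 1.2; 0.1 0 0 0 0 0 1.2")

```text
time_s: 13.9
eef_pos: [513.8, 192.2, 29.6]
tcp_rot: [0.001, 0.635, 0.772, 0.0]
ft_force: [2.1, -4.4, 2.3]
gripper_width: 19.2
```

Call:
servo_tool(rows="0.1 0 0 0 0 0 1.2; 0.1 0 0 0 0 0 1.2")

```text
time_s: 14.1
eef_pos: [513.4, 194.2, 29.7]
tcp_rot: [0.001, 0.635, 0.772, 0.0]
ft_force: [1.6, -4.6, 1.5]
gripper_width: 19.5
```

Call:
servo_tool(rows="0.1 0 0 0 0 0 1.2")

```text
time_s: 14.2
eef_pos: [513.2, 195.2, 29.6]
tcp_rot: [0.001, 0.636, 0.772, 0.0]
ft_force: [1.2, -5.0, 2.3]
gripper_width: 19.0
```

Call:
servo_tool(rows="0.1 0 0 0 0 0 1.2")

```text
time_s: 14.3
eef_pos: [513.0, 196.2, 29.6]
tcp_rot: [0.001, 0.636, 0.772, 0.0]
ft_force: [2.4, -5.5, 3.7]
gripper_width: 18.9
```

Call:
servo_tool(rows="0.1 0 0 0 0 0 1.2")

```text
time_s: 14.4
eef_pos: [512.8, 197.2, 29.6]
tcp_rot: [0.001, 0.635, 0.772, 0.0]
ft_force: [2.0, -4.6, 2.8]
gripper_width: 19.0
```

Call:
servo_tool(rows="0.1 0 0 0 0 0 1.2")

```text
time_s: 14.5
eef_pos: [512.6, 198.2, 29.6]
tcp_rot: [0.001, 0.635, 0.772, 0.0]
ft_force: [1.5, -4.3, 3.0]
gripper_width: 19.3
```

Call:
servo_tool(rows="0.1 0 0 0 0 0 1.2")

```text
time_s: 14.6
eef_pos: [512.4, 199.2, 29.6]
tcp_rot: [0.001, 0.635, 0.772, 0.0]
ft_force: [1.1, -4.4, 2.3]
gripper_width: 19.1
```

Call:
servo_tool(rows="0.1 0 0 0 0 0 1.2")

```text
time_s: 14.7
eef_pos: [512.2, 200.0, 29.6]
tcp_rot: [0.002, 0.636, 0.772, -0.0]
ft_force: [2.8, -9.4, 3.2]
gripper_width: 19.2
```

Call:
servo_tool(rows="0.1 0 0 0 0 0 1.2")

```text
time_s: 14.8
eef_pos: [512.2, 200.0, 29.6]
tcp_rot: [0.003, 0.636, 0.772, -0.001]
ft_force: [3.3, -12.0, 3.2]
gripper_width: 19.1
```

Call:
servo_tool(rows="0.1 0 0 0 0 0 1.2")

```text
time_s: 14.9
eef_pos: [512.2, 199.9, 29.6]
tcp_rot: [0.004, 0.636, 0.772, -0.002]
ft_force: [2.7, -10.2, 4.2]
gripper_width: 18.9
```

Tail met the plate at y≈200 (force rose from 4.5 to about 11 N, motion stopped). Holding the push.

Call:
servo_tool(rows="0.1 0 0 0 0 0 1.2; 0.1 0 0 0 0 0 1.2; 0.1 0 0 0 0 0 1.2")

```text
time_s: 15.2
eef_pos: [512.3, 199.8, 29.6]
tcp_rot: [0.006, 0.637, 0.771, -0.004]
ft_force: [3.2, -9.7, 3.0]
gripper_width: 19.0
```

Call:
servo_tool(rows="0.1 0 0 0 0 0 1.2; 0.1 0 0 0 0 0 1.2; 0.1 0 0 0 0 0 1.2; 0.1 0 0 0 0 0 1.2")

```text
time_s: 15.6
eef_pos: [512.3, 199.7, 29.7]
tcp_rot: [0.01, 0.638, 0.77, -0.006]
ft_force: [2.8, -10.7, 2.6]
gripper_width: 19.2
```

```bash
python3 -c "
from st import *
st();print(ctrl.read_state()['torque'])"
```

```text
pos [512.3 199.7  29.7] yaw 10.77 z [ 0.007 -0.022 -1.   ] F [  2.8 -10.7   2.6] w 19.24276292351095 t 15.6
level rx,ry deg 0.16 1.33
[-1.77011147 -0.51431965  0.14990145]
```

Call:
servo_tool(rows="0.05 0 0 0 0 0 1.2; 0.05 0 0 0 0 0 3; 0 0 0 0 0 0 4.5; 0 0 0 0 0 0 5; 0 0 0 0 0 0 5")

```text
time_s: 16.1
eef_pos: [510.7, 202.0, 28.8]
tcp_rot: [0.008, 0.637, 0.771, -0.006]
ft_force: [0.1, 0.4, 0.6]
gripper_width: 49.9
```

Call:
servo_tool(rows="0 0 0 0 0 0 5; 0 0 -0.5 0 0 0 5; 0 0 -1 0 0 0 5; 0 0 -2 0 0 0 5; 0 0 -3 0 0 0 5; 0 0 -4 0 0 0 5; 0 0 -4 0 0 0 5; 0 0 -4 0 0 0 5; 0 0 0 0 0 0 5")

```text
time_s: 17.0
eef_pos: [508.6, 205.9, 225.4]
tcp_rot: [0.008, 0.637, 0.771, -0.006]
ft_force: [0.3, 0.2, -0.4]
gripper_width: 50.3
```

```bash
python3 -c "
from st import *
st()
p=cv2.cvtColor(ctrl.camera('scene'),cv2.COLOR_RGB2BGR);cv2.imwrite('pics/s5.png',p)
cv2.imwrite('pics/c9.png',cv2.resize(p[185:245,210:290],(800,600),interpolation=cv2.INTER_CUBIC))"
```

```text
pos [508.6 205.9 225.4] yaw 10.9 z [ 0.004 -0.019 -1.   ] F [ 0.3  0.2 -0.4] w 50.27740483187983 t 17.0
level rx,ry deg 0.01 1.12
```

View pics/c9.png

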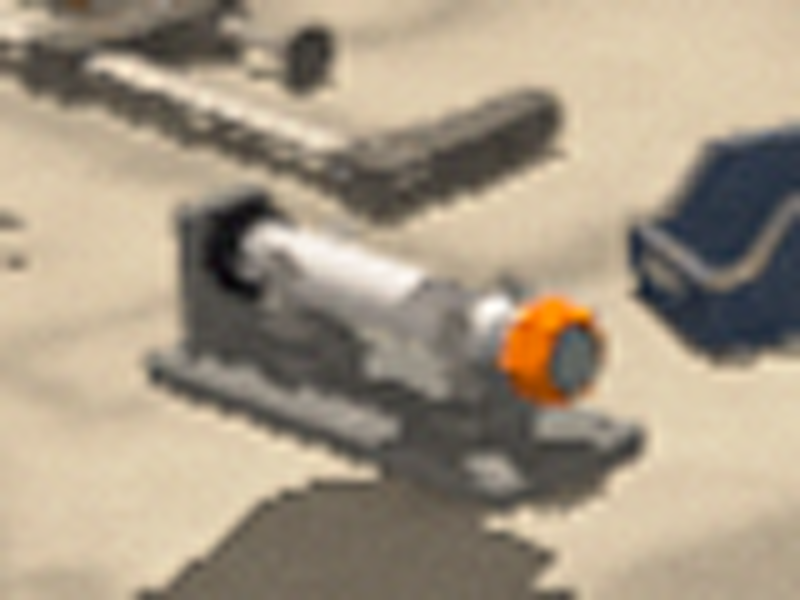

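Torch lies in both clips with its black tail against the plate, and the robot is clear. Handing in.

```bash
python3 -c "
from station import ctrl
print(ctrl.close_job())"
```

```text
the job is handed in; nothing more can be done
None
```

The torch is lying in both spring clips with its tail against the end plate, and the job was handed in at about 17 s of the 58 s allowed. No verdict was reported.

- **Pressing in:** My camera estimate of the mouth was about 4 mm off sideways. The side force showed this, so I re-centred before pressing. Reaction readings during the press stayed under about 5 N. The tool stopped at 29.7 mm, where a fully seated torch should leave it (29.6 mm). One reading then showed −9.2 N vertically, which I took as rebound. It had settled to about 2 N at the next check.
- **Sliding home:** It slid about 13 mm against roughly 4.5 N of friction. I had aimed for about 8 mm, but 13 mm is still inside the allowed 2 to 14 mm. The tail met the plate, and I held about 10 to 12 N at the wrist for about 0.9 s.
- **Plate force:** It was not measured directly. From the wrist force less the friction, I estimate 6 to 12 N.
- **Last checks:** The final picture shows the torch in both clips with its tail at the plate. The gripper was open about 225 mm above the bench, with wrist force near zero. The gripper tilted about 1.3° during the final push, with no visible effect on the torch. The small bin beside the dock looked undisturbed, but I did not re-check the other bystanders in a full picture.

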